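# Stand the tall painted panel on the table easel

### The arm

A 6-joint arm with a two-finger parallel gripper is mounted at the origin on the work surface. World frame = base frame: x ahead of the robot, y to its left, z up, the work surface at z = 0. Lengths are in m, angles in rad, forces in N, time in s.
With the tool pointing down it reaches from about 0.275 to 0.775 m from the base axis. Payload 14.6 kg.
Tool frame: the origin (TCP) lies between the finger pads; the fingertips stand 22 mm ahead of it and the grasp point (between the pads) lies 3 mm ahead of it; z points along the fingers, y is the line along which they close (so a half turn about z gives the same grasp; the last joint's range is limited). The gripper opens to 85 mm and grips with 20 to 120 N. Pads are 22 mm wide; open, the fingers measure 114 mm over their backs; the gripper's body (76 mm by 85 mm) begins 54 mm behind the grasp point. The pads swing forward as they close: fully open they stand 13 mm farther back than shut.
Start: joints at [1.179, 0.263, -0.048, 1.259, 0, 1.415], TCP at [0.123, 0.51, 0.253] pointing down, gripper open.
Joint ranges: [-2.65, 2.65], [-0.89, 1.7], [-1.18, 1.37], [-2.13, 2.11], [-1.35, 1.29], [-3.14, 3.14]. Speed limits (rad/s): [1.89, 1.89, 2.57, 2.79, 3.14, 3.14].

### API

Orientations are given as a unit quaternion [x, y, z, w].
In Python, from bench import state, cams, r gives the robot as it stands. The module is installed in compiled form; this text tells all that it offers.
- The arm moves only by the tool arm_command, never from a script. Its argument "targets" is a list of rows, each an object with "linear": the shift along the tool's x, y, z in units of 500 mm (1.0 is 500 mm), a list of three; "delta_rot": the turn, a rotation vector about the tool's x, y, z in units of pi/2 rad (1.0 is pi/2 rad), a list of three; "claw": the opening, from -1 (shut) to 1 (fully open). In form: [{"linear": [tx, ty, tz], "delta_rot": [wx, wy, wz], "claw": claw}, ...]. A call has exactly 10 rows; each row is the pose to reach, as a shift and turn from the pose commanded when the call began, along the tool's axes at that moment; what a row does not reach only later rows make up. A row lasts 1/10 s, in which the tool goes at most 50 mm and 8.59 degrees, less where a joint would pass 70% of its speed; a pose out of reach is approached as far as the arm can. A call with a number of a shift or a turn outside -1 to 1 is refused whole. A call with a gripper value outside its range is refused whole. The fingers move at their own pace and stop on an object; "force" is the grip in N (left out, the last holds). Time passes only in rows, so rows that repeat a pose let the fingers close, or fill a call up. It gives the time, the measured TCP pose, the force, the opening and the grip force at its end, in the units of the state.
- state(): the state, without advancing time (a new reading comes with each control period).
- cams.camera(name): name is "scene" or "side" or "wrist"; returns (picture, depth): 400x640x3 uint8, red, green, blue; 400x640 float32, m along the optical axis (not along the pixel's ray), 0 where there is no reading.
- cams.camera_info(name): a dict with "fx", "fy", "cx", "cy" (pixels), "R" (3x3) and "t" (3): a world point X has camera coordinates R X + t. Camera axes: x right, y down, z forward; pixel columns grow to the right and rows downward; lengths in m; the calibration is good to about 2 mm. A picture is of the moment at which its call begins: read the wrist's pose just before it. camera_info takes no time and is no camera call; for the wrist camera it gives the pose at the moment of the call.
- r.hand_in(): hands the job in; it is judged then, once.
The state is a dict: "t": time; "q": joint angles; "qd": joint speeds; "tau": joint torques, N m; "tcp_pos": TCP position; "eef_rot": TCP orientation; "force": force on the tool from outside, world axes, zero at the start; "ft_torque": the same for the moment, N m; "finger_gap": opening from 0.0 (shut) to 1.0 (fully open); "gripper_force": force on a finger pad.
Only numpy, scipy, OpenCV 4.12 (cv2) and the standard library are available. Lean on these libraries where they do the work, as an engineer would, in place of code of your own. Each camera call takes 0.05 s, during which the arm holds its last target. There are 200 camera calls.

### The job

Take the tall painted panel out of the drying rack and stand it, right way up, on the ledge of the table easel, centred and leaning flat against the easel's two rails. Keep hold of it, laid back at the easel's own slope, until its lower edge is gently set down on the ledge, and only then let go: do not drop it, let it fall back or press hard. Do not shove the easel, and leave the short panels, the cans, the cup and the bottle as they are.

Things in the scene. Friction and masses are not known exactly. Their poses are not given: they have to be found in the camera images.
- tall_panel: the panel to move: plywood, white painted faces, 12 mm thick (x), 120 wide (y), 170 tall (z), 0.1 to 0.2 kg; the only tall one of three panels standing on edge in the drying rack. Origin at the centre of its underside; x is normal to its faces, z points up to its top edge. Either face may be in front on the easel
- rack: plywood drying rack, fixed: board 210 x 160 x 12 with three slots 14 wide and 40 deep between upright blocks, 60 apart along its x; each slot runs along its y and holds one panel, whose underside rests 12 above the table. Slots vary. The blocks stand 52 above the table. Origin at the centre of its underside, z up
- easel: table easel, loose, 1.7 kg; base 270 (x) x 118, 22 high. Origin on the table, z up, x to its front (away from the robot). Its ledge, 130 wide, square to the rails, projects 26 from them and ends in a lip 6 thick, 8 high. The ledge is held by friction (slips at 20 N); its top is anywhere from 45 to 90 up the rails (z of easel_back), not measured: see or feel for it
- easel_back: the easel's leaning back, rigid with it: two rails 18 x 18, 190 long, centred 48 either side of the middle, 78 free between them (crossbars 18 to 38 and 105 to 125 up). z runs up the rails, leaning 0.52 rad (30 deg) towards the robot; x is the outward normal of their front faces (away from the robot and up). Origin midway between the rails at their lower end, in the plane of the front faces
- short_a: one of two short painted panels, plywood with white painted faces, 12 thick, 130 wide, 105 tall, standing in the drying rack; origin at the centre of its underside, z up
- short_b: the other short panel, same size as short_a
- big_can: closed paint can standing on the table, diameter 84, 100 tall; origin at the centre of its underside. Leave it alone
- small_can: closed paint can, diameter 60, 70 tall; origin at the centre of its underside. Leave it alone
- paper_cup: open paper cup, rim diameter 72, 85 tall; origin at the centre of its underside. Leave it alone
- bottle: squat green glass bottle, diameter 60, 110 tall; origin at the centre of its underside. Leave it alone

How it is judged:
On the way, in this order (a step that is already met when the one before it is completed fails the run):
1. the tall panel is held by the fingers and lifted clear of the rack (lower edge more than 70 mm above the table, not touching the rack) (height (world z) of tall_panel above 0.07 m and contact force between the fingers and tall_panel above 0.5 N and contact force between tall_panel and rack below 0.01 N), for 0.1 s.
2. still held by the fingers, the panel is set down against the easel, leaning within 0.10 rad of its slope and square to it, its lower edge within 20 mm of the rails' plane (contact force between the fingers and tall_panel above 0.5 N and contact force between tall_panel and easel above 0.3 N and x of tall_panel in the frame of easel_back between 0 and 0.026 m and angle between the z axis of tall_panel and the z axis of easel_back, either way round below 0.1 rad and angle between the x axis of tall_panel and the x axis of easel_back, either way round below 0.1 rad), for 0.2 s.
At the end, for the whole second after the job is handed in: The tall panel rests on the easel's ledge, right way up, released and still: lean and squareness within 0.06 rad of the rails, its lower edge back against the rails to within 7 mm, its middle within 12 mm of the easel's middle (angle between the z axis of tall_panel and the z axis of easel_back, either way round below 0.06 rad and angle between the x axis of tall_panel and the x axis of easel_back, either way round below 0.06 rad and angle between tall_panel's own z axis and vertical below 0.8 rad and x of tall_panel in the frame of easel_back between 0 and 0.013 m and y of tall_panel in the frame of easel_back between -0.012 and 0.012 m and z of tall_panel in the frame of easel_back between 0.038 and 0.098 m and contact force between tall_panel and easel above 0.3 N and contact force between tall_panel and the fingers below 0.05 N and linear speed of tall_panel below 0.02 m/s and angular speed of tall_panel below 0.1 rad/s); the robot touches nothing.
It fails at once if the panel falls, slides or drops loose (faster than 0.35 m/s or 2.8 rad/s without the fingers on it) (contact force between the fingers and tall_panel below 0.01 N and (linear speed of tall_panel above 0.35 m/s or angular speed of tall_panel above 2.8 rad/s)).
It fails at once if the panel is pressed on the easel with more than 40 N (contact force between tall_panel and easel above 40 N).
It fails at once if the easel is shoved more than 20 mm (distance of easel from where it was at the start of the episode above 0.02 m).
It fails at once if a short panel is moved more than 20 mm (distance of any of short_a, short_b from where it was at the start of the episode above 0.02 m).
It fails at once if a can, the cup or the bottle is moved more than 20 mm (distance of any of big_can, small_can, paper_cup, bottle from where it was at the start of the episode above 0.02 m).
It also fails if it takes over 48 s, if anything falls off the work surface, if the arm or the gripper's body presses on something with over 40 N, if the wrist force passes 120 N, or if a joint passes its speed limit or range.

## Working session

There is one attempt and no reset: what is moved stays moved. The work goes in short steps, Python scripts to look and compute and a tool call to move; the robot and the scene stay as the last step left them, time stands still between calls to the robot, and variables do not carry over. Pictures are saved under pics/ and viewed, at most 10 in all, crops included, and the job is handed in when it is done.

Besides the shell and the picture viewer there is one more tool, called after "Call:" by a JSON object that holds its "fn" and its "kwargs", one argument or row to a line. arm_command: Moves the arm, as the interface text tells. Its arguments: {"type":"object","properties":{"targets":{"type":"array"},"force":{"type":"number"}},"required":["targets"]}

```bash
mkdir -p pics; python3 - <<'E'
from bench import state,cams,r
import cv2,numpy as np
s=state();print({k:np.round(v,3).tolist() for k,v in s.items()})
for n in("scene","side"):
    p,d=cams.camera(n);i=cams.camera_info(n)
    cv2.imwrite(f"pics/{n}0.png",p[...,::-1]);np.savez(f"{n}0.npz",p=p,d=d,**i)
    print(n,{k:np.round(v,3).tolist() for k,v in i.items()})
E
```

```text
{'t': 0.0, 'q': [1.179, 0.264, -0.049, 1.259, -0.0, 1.416], 'qd': [-0.0, -0.001, 0.0, -0.001, -0.0, -0.0], 'tau': [0.004, -63.76, 38.457, 0.014, 0.0, -0.0], 'tcp_pos': [0.123, 0.51, 0.253], 'eef_rot': [0.118, 0.993, -0.001, -0.0], 'force': [0.57, 0.901, -0.898], 'ft_torque': [-0.009, -0.053, 0.05], 'gripper_force': 0.0, 'finger_gap': 1.002}
scene {'fx': 376.714, 'fy': 376.714, 'cx': 312.475, 'cy': 199.437, 'R': [[0.021, 1.0, -0.014], [0.736, -0.026, -0.677], [-0.677, 0.004, -0.736]], 't': [-0.016, -0.399, 1.214]}
side {'fx': 373.661, 'fy': 373.661, 'cx': 327.126, 'cy': 198.059, 'R': [[-0.973, -0.229, -0.02], [-0.152, 0.708, -0.69], [0.173, -0.668, -0.724]], 't': [0.582, 0.126, 0.78]}
```

View pics/scene0.png

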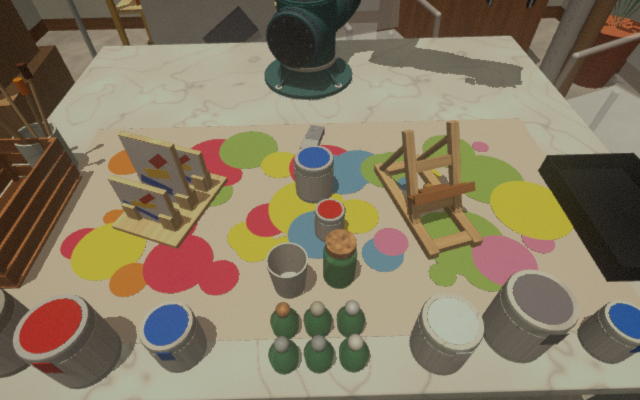

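View pics/side0.png

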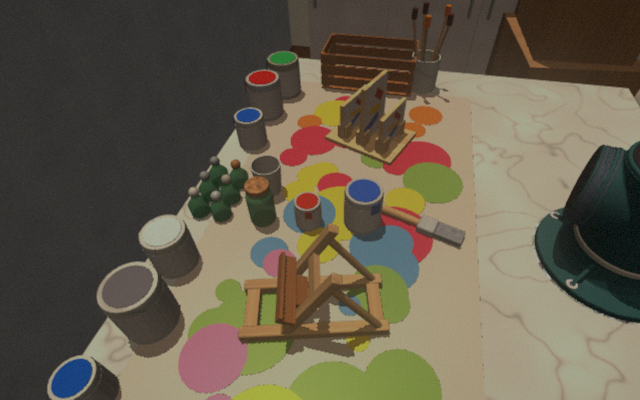

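The pictures show the rack at scene (165,190) with the tall panel's top edge running from (122,135) to (187,152), standing in the middle slot. The easel is at scene (430,190), its front facing the camera, with rail tops at (408,133) and (453,125). Its ledge is near (443,193).

```bash
cat >h.py <<'E'
import numpy as np,cv2
def cloud(n):
    f=np.load(n);d=f["d"];v,u=np.nonzero(d>0);z=d[v,u]
    c=np.c_[(u-f["cx"])/f["fx"]*z,(v-f["cy"])/f["fy"]*z,z]
    return (c-f["t"])@f["R"],f["p"][v,u],u,v
E
python3 - <<'E'
from h import *
P=[cloud(n+"0.npz") for n in("scene","side")]
im=[]
for (X,c,u,v) in P:
    t=X[(abs(X[:,2])<.02)&(abs(X[:,1])<.5)&(X[:,0]>.25)&(X[:,0]<.7)];print("table z",np.median(t[:,2]))
    # topdown map, 2mm/pixel ; col = y from -.45...45 ; row = x .2...0.75
    h=np.zeros((290,450,3),np.uint8)
    o=np.argsort(X[:,2]);X=X[o];c=c[o]
    i=((X[:,0]-.15)/.002).astype(int);j=((X[:,1]+.45)/.002).astype(int)
    m=(i>=0)&(i<289)&(j>=0)&(j<449)&(X[:,2]<.3)
    col=cv2.applyColorMap(np.clip(X[:,2]*1250,0,255).astype(np.uint8)[:,None],cv2.COLORMAP_JET)[:,0]
    for a in(0,1):
        for b in (0,1): h[i[m]+a,j[m]+b]=col[m]
    im.append(h)
    # tall panel top
    k=(X[:,2]>.135)&(X[:,2]<.2)&(X[:,1]<-.1)&(X[:,1]>-.5)&(X[:,0]>.2)&(X[:,0]<.6);print(k.sum(),X[k].min(0),X[k].max(0))
    q=X[k];
    print("rect",cv2.minAreaRect(q[:,:2].astype(np.float32)*1000))
    k=k&(X[:,2]>.172);q=X[k];
    if len(q)>5:print("top",len(q),cv2.minAreaRect(q[:,:2].astype(np.float32)*1000))
cv2.imwrite("pics/top0.png",np.vstack(im))
E
```

```text
table z 0.0021643256569280787
1202 [ 0.51846929 -0.36944778  0.13509001] [ 0.57103509 -0.25229894  0.18425907]
rect ((543.8523559570312, -310.845458984375), (123.53892517089844, 14.711797714233398), 69.19505310058594)
top 462 ((543.7284545898438, -311.00299072265625), (121.85086059570312, 14.483924865722656), 69.0199966430664)
table z 0.0009690688514112127
520 [ 0.514771   -0.36515983  0.13505974] [ 0.56843603 -0.25058043  0.1849635 ]
rect ((541.4962158203125, -307.9307861328125), (123.16130065917969, 14.333015441894531), 68.71536254882812)
top 194 ((541.3368530273438, -309.230224609375), (120.61185455322266, 14.270373344421387), 69.08706665039062)
```

View pics/top0.png

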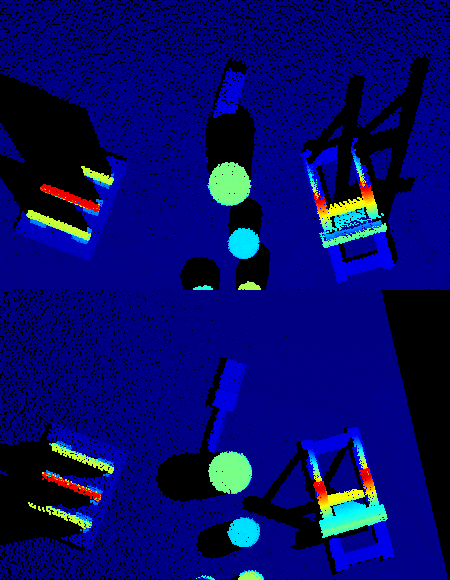

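The top-down map shows the panel top as the red bar at (70,197) and the easel around (345,210), yawed about 15°. Next I'll fit the easel.

```bash
cat >>h.py <<'E'
def frame(psi,th=np.pi/6):
    c,s=np.cos(psi),np.sin(psi)
    return np.array([[np.cos(th)*c,np.cos(th)*s,np.sin(th)],[-s,c,0],[-np.sin(th)*c,-np.sin(th)*s,np.cos(th)]])
E
python3 - <<'E'
from h import *
for n in("scene","side"):
    X=cloud(n+"0.npz")[0]
    E=X[(X[:,0]>.42)&(X[:,0]<.74)&(X[:,1]>.14)&(X[:,1]<.36)&(X[:,2]>.01)&(X[:,2]<.25)]
    b=E[(E[:,2]>.012)&(E[:,2]<.027)];rc=cv2.minAreaRect(b[:,:2].astype(np.float32)*1000);print(n,"base",rc)
    # psi: use rails plane: maximize peak of a-histogram
    best=[]
    for psi in np.radians(np.arange(6,24,.5)):
        F=E@frame(psi).T;a=F[F[:,2]>-.15,0]
        hst,e=np.histogram(F[:,0],np.arange(.2,.75,.002));best.append((hst.max(),round(np.degrees(psi),1),e[hst.argmax()]))
    best.sort(reverse=True);print(best[:4])
    psi=np.radians(rc[2] if rc[2]<45 else rc[2]-90);F=E@frame(psi).T
    print("zmax",E[:,2].max(),"F min max",F.min(0),F.max(0))
    hst,e=np.histogram(F[:,0],np.arange(.4,.7,.004));print([(round(x,3),int(h)) for x,h in zip(e,hst) if h>40])
    np.save(n+"E.npy",E)
E
```

```text
scene base ((568.0680541992188, 243.23252868652344), (271.9652099609375, 119.11837768554688), 15.978839874267578)
[(np.int64(827), np.float64(15.0), np.float64(0.5920000000000003)), (np.int64(784), np.float64(15.5), np.float64(0.5920000000000003)), (np.int64(780), np.float64(16.5), np.float64(0.5940000000000003)), (np.int64(758), np.float64(16.0), np.float64(0.5940000000000003))]
zmax 0.18853218632838456 F min max [ 0.42353764  0.01163576 -0.36533383] [ 0.66130715  0.14325559 -0.12571536]
[(np.float64(0.444), 48), (np.float64(0.448), 78), (np.float64(0.476), 49), (np.float64(0.48), 45), (np.float64(0.484), 45), (np.float64(0.488), 45), (np.float64(0.492), 55), (np.float64(0.496), 47), (np.float64(0.5), 47), (np.float64(0.504), 51), (np.float64(0.512), 45), (np.float64(0.516), 48), (np.float64(0.54), 41), (np.float64(0.556), 45), (np.float64(0.568), 53), (np.float64(0.576), 123), (np.float64(0.58), 188), (np.float64(0.584), 221), (np.float64(0.588), 838), (np.float64(0.592), 1370), (np.float64(0.596), 191), (np.float64(0.6), 65), (np.float64(0.604), 50), (np.float64(0.608), 61), (np.f
[... 1553 characters left out ...]
(0.544), 67), (np.float64(0.548), 81), (np.float64(0.552), 62), (np.float64(0.556), 64), (np.float64(0.56), 64), (np.float64(0.564), 59), (np.float64(0.568), 81), (np.float64(0.572), 92), (np.float64(0.576), 328), (np.float64(0.58), 393), (np.float64(0.584), 416), (np.float64(0.588), 608), (np.float64(0.592), 852), (np.float64(0.596), 177), (np.float64(0.6), 210), (np.float64(0.604), 202), (np.float64(0.608), 218), (np.float64(0.612), 202), (np.float64(0.616), 107), (np.float64(0.62), 244), (np.float64(0.624), 378), (np.float64(0.628), 143), (np.float64(0.632), 152), (np.float64(0.636), 143), (np.float64(0.64), 155), (np.float64(0.644), 150), (np.float64(0.648), 97), (np.float64(0.652), 60)]
```

```bash
python3 - <<'E'
from h import *
psi=np.radians(15.8);R=frame(psi)
for n in("scene","side"):
    F=np.load(n+"E.npy")@R.T
    top=F[:,2]>F[:,2].max()-.045
    k=(abs(F[:,0]-.592)<.006)&top
    print(n,"plane a",np.median(F[k,0]),"umax",np.percentile(F[k,2],99.5),k.sum())
    w=F[k,1];h,e=np.histogram(w,np.arange(w.min()-.002,w.max()+.004,.004));print([(round(x,3),int(c)) for x,c in zip(e,h)])
    A=np.c_[F[k][:,1:],np.ones(k.sum())];print("tilt/psi residual slopes (w,u)",np.linalg.lstsq(A,F[k,0],rcond=None)[0])
    # lip: front face
    l=(F[:,0]>.6)&(F[:,0]<.632)&(F[:,2]>-.30)
    print("lip w",np.percentile(F[l,1],[.5,99.5]))
    for a in np.arange(.59,.634,.003):
        m=(F[:,0]>=a)&(F[:,0]<a+.003)&(F[:,2]>-.3)
        if m.sum()>5:print(round(a,3),m.sum(),np.percentile(F[m,2],[2,50,80,90,98]).round(4))
E
```

```text
scene plane a 0.5940125600829023 umax -0.12593791598602935 484
[(np.float64(0.02), 38), (np.float64(0.024), 57), (np.float64(0.028), 49), (np.float64(0.032), 44), (np.float64(0.036), 47), (np.float64(0.04), 7), (np.float64(0.044), 0), (np.float64(0.048), 0), (np.float64(0.052), 0), (np.float64(0.056), 0), (np.float64(0.06), 0), (np.float64(0.064), 0), (np.float64(0.068), 0), (np.float64(0.072), 0), (np.float64(0.076), 0), (np.float64(0.08), 0), (np.float64(0.084), 0), (np.float64(0.088), 0), (np.float64(0.092), 0), (np.float64(0.096), 0), (np.float64(0.1), 0), (np.float64(0.104), 0), (np.float64(0.108), 0), (np.float64(0.112), 0), (np.float64(0.116), 48), (np.float64(0.12), 62), (np.float64(0.124), 41), (np.float64(0.128), 38), (np.float64(0.132), 45), (np.float64(0.136), 8)]
tilt/psi residual slopes (w,u) [ 0.00326209 -0.01056855  0.59161001]
lip w [0.01447993 0.14399803]
0.59 669 [-0.297  -0.2085 -0.1924 -0.1581 -0.1284]
0.593 1018 [-0.2954 -0.1974 -0.154  -0.1398 -0.129 ]
0.596 92 [-0.2883 -0.2095 -0.1598 -0.1461 -0.1294]
0.599 20 [-0.2594 -0.2522 -0.252  -0.2519 -0.2516]
0.602 8 
[... 1140 characters left out ...]
 [ 3.85867998e-04 -3.27329830e-02  5.86823725e-01]
lip w [0.01527873 0.14530098]
0.59 487 [-0.2912 -0.2012 -0.1557 -0.1352 -0.127 ]
0.593 522 [-0.2551 -0.1877 -0.1486 -0.1371 -0.1285]
0.596 101 [-0.2572 -0.2533 -0.2526 -0.2519 -0.2513]
0.599 109 [-0.2578 -0.2533 -0.2525 -0.2522 -0.2514]
0.602 117 [-0.2592 -0.2536 -0.2525 -0.2522 -0.2516]
0.605 102 [-0.2556 -0.2533 -0.2527 -0.2524 -0.2515]
0.608 117 [-0.2598 -0.2533 -0.2525 -0.2522 -0.2516]
0.611 107 [-0.2579 -0.2535 -0.2526 -0.2523 -0.2518]
0.614 63 [-0.2591 -0.2534 -0.2527 -0.2521 -0.2515]
0.617 40 [-0.2591 -0.2459 -0.2451 -0.2447 -0.2443]
0.62 123 [-0.2606 -0.2454 -0.2446 -0.2441 -0.2431]
0.623 333 [-0.2633 -0.2514 -0.2459 -0.2451 -0.2442]
```

```bash
cat >>h.py <<'E'
from scipy.spatial.transform import Rotation as Ro
def rot(yaw,th=0):
    F=frame(np.radians(yaw),np.radians(th));return np.c_[F[1],F[0],-F[2]]
def delta(s,p,Rt,Rc=None,pc=None):
    Rc=Ro.from_quat(s["eef_rot"]).as_matrix() if Rc is None else Rc
    pc=s["tcp_pos"] if pc is None else pc
    print("lin",np.round(Rc.T@(np.array(p)-pc)/.5,4).tolist(),"rot",np.round(Ro.from_matrix(Rc.T@Rt).as_rotvec()/(np.pi/2),4).tolist())
E
python3 - <<'E'
from h import *
from bench import state
s=state();G=rot(-21)
delta(s,[.38,.1,.28],rot(28)); delta(s,[.5425,-.31,.28],G,rot(28),[.38,.1,.28])
E
```

```text
lin [-0.6919, -0.6769, -0.0537] rot [-0.0006, 0.0002, 0.5381]
lin [-0.8766, -0.098, 0.0] rot [0.0, 0.0, 0.5444]
```

Call:
{"fn": "arm_command", "kwargs": {
  "targets": [
    {"linear":[-0.69,-0.68,-0.05],"delta_rot":[0,0,0.54],"claw":1},
    {"linear":[-0.69,-0.68,-0.05],"delta_rot":[0,0,0.54],"claw":1},
    {"linear":[-0.69,-0.68,-0.05],"delta_rot":[0,0,0.54],"claw":1},
    {"linear":[-0.69,-0.68,-0.05],"delta_rot":[0,0,0.54],"claw":1},
    {"linear":[-0.69,-0.68,-0.05],"delta_rot":[0,0,0.54],"claw":1},
    {"linear":[-0.69,-0.68,-0.05],"delta_rot":[0,0,0.54],"claw":1},
    {"linear":[-0.69,-0.68,-0.05],"delta_rot":[0,0,0.54],"claw":1},
    {"linear":[-0.69,-0.68,-0.05],"delta_rot":[0,0,0.54],"claw":1},
    {"linear":[-0.69,-0.68,-0.05],"delta_rot":[0,0,0.54],"claw":1},
    {"linear":[-0.69,-0.68,-0.05],"delta_rot":[0,0,0.54],"claw":1}
  ],
  "force": 40
}}

```text
t: 1.1
tcp_pos: [0.3797, 0.0964, 0.2784]
eef_rot: [0.517, 0.856, -0.0, 0.0]
force: [0.4, 1.2, 0.0]
finger_gap: 0.999
gripper_force: 0.0
```

Call:
{"fn": "arm_command", "kwargs": {
  "targets": [
    {"linear":[-0.88,-0.1,0],"delta_rot":[0,0,0.54],"claw":1},
    {"linear":[-0.88,-0.1,0],"delta_rot":[0,0,0.54],"claw":1},
    {"linear":[-0.88,-0.1,0],"delta_rot":[0,0,0.54],"claw":1},
    {"linear":[-0.88,-0.1,0],"delta_rot":[0,0,0.54],"claw":1},
    {"linear":[-0.88,-0.1,0],"delta_rot":[0,0,0.54],"claw":1},
    {"linear":[-0.88,-0.1,0],"delta_rot":[0,0,0.54],"claw":1},
    {"linear":[-0.88,-0.1,0],"delta_rot":[0,0,0.54],"claw":1},
    {"linear":[-0.88,-0.1,0],"delta_rot":[0,0,0.54],"claw":1},
    {"linear":[-0.88,-0.1,0],"delta_rot":[0,0,0.54],"claw":1},
    {"linear":[-0.88,-0.1,0],"delta_rot":[0,0,0.54],"claw":1}
  ]
}}

```text
t: 2.1
tcp_pos: [0.5408, -0.3178, 0.276]
eef_rot: [0.824, 0.567, -0.0, -0.001]
force: [-0.4, 0.8, -1.2]
finger_gap: 1.002
gripper_force: 0.0
```

```bash
python3 - <<'E'
from h import *
from bench import state,cams
s=state();print(s["t"],s["tcp_pos"],np.round(s["q"],3),s["force"]);G=rot(-21)
p,d=cams.camera("wrist");i=cams.camera_info("wrist");np.savez("w1.npz",p=p,d=d,**i)
X=cloud("w1.npz")[0]
k=(X[:,2]>.15)&(X[:,2]<.2)&(np.hypot(X[:,0]-.5425,X[:,1]+.31)<.09);print(k.sum())
if k.sum()>5:
    print(X[k].min(0),X[k].max(0));k&=X[:,2]>.174;print(cv2.minAreaRect(X[k][:,:2].astype(np.float32)*1000))
delta(s,[.5425,-.31,.22],G);delta(s,[.5425,-.31,.155],G)
E
```

```text
2.1 [ 0.54077461 -0.31783167  0.27602583] [-0.661  0.444  0.291  1.42  -0.     1.276] [-0.4091279   0.76721097 -1.16394665]
2263
[ 0.51606775 -0.36533475  0.1535207 ] [ 0.56913029 -0.2509102   0.18460055]
((542.636962890625, -308.3348693847656), (119.67227172851562, 12.345037460327148), 69.05730438232422)
lin [0.0159, -0.0022, 0.1121] rot [-0.0011, -0.0, 0.0005]
lin [0.0159, -0.002, 0.2421] rot [-0.0011, -0.0, 0.0005]
```

Call:
{"fn": "arm_command", "kwargs": {
  "targets": [
    {"linear":[0.018,-0.002,0.02],"delta_rot":[0,0,0],"claw":1},
    {"linear":[0.018,-0.002,0.05],"delta_rot":[0,0,0],"claw":1},
    {"linear":[0.018,-0.002,0.09],"delta_rot":[0,0,0],"claw":1},
    {"linear":[0.018,-0.002,0.13],"delta_rot":[0,0,0],"claw":1},
    {"linear":[0.018,-0.002,0.17],"delta_rot":[0,0,0],"claw":1},
    {"linear":[0.018,-0.002,0.2],"delta_rot":[0,0,0],"claw":1},
    {"linear":[0.018,-0.002,0.22],"delta_rot":[0,0,0],"claw":1},
    {"linear":[0.018,-0.002,0.24],"delta_rot":[0,0,0],"claw":1},
    {"linear":[0.018,-0.002,0.242],"delta_rot":[0,0,0],"claw":1},
    {"linear":[0.018,-0.002,0.242],"delta_rot":[0,0,0],"claw":1}
  ]
}}

```text
t: 3.15
tcp_pos: [0.5423, -0.3047, 0.1576]
eef_rot: [0.823, 0.568, 0.0, 0.0]
force: [0.6, 0.6, 0.1]
finger_gap: 0.998
gripper_force: 0.0
```

Call:
{"fn": "arm_command", "kwargs": {
  "targets": [
    {"linear":[0,0,0],"delta_rot":[0,0,0],"claw":-1},
    {"linear":[0,0,0],"delta_rot":[0,0,0],"claw":-1},
    {"linear":[0,0,0],"delta_rot":[0,0,0],"claw":-1},
    {"linear":[0,0,0],"delta_rot":[0,0,0],"claw":-1},
    {"linear":[0,0,0],"delta_rot":[0,0,0],"claw":-1},
    {"linear":[0,0,0],"delta_rot":[0,0,0],"claw":-1},
    {"linear":[0,0,0],"delta_rot":[0,0,0],"claw":-1},
    {"linear":[0,0,0],"delta_rot":[0,0,0],"claw":-1},
    {"linear":[0,0,0],"delta_rot":[0,0,0],"claw":-1},
    {"linear":[0,0,0],"delta_rot":[0,0,0],"claw":-1}
  ],
  "force": 40
}}

```text
t: 4.15
tcp_pos: [0.5432, -0.3052, 0.1576]
eef_rot: [0.823, 0.568, 0.001, 0.001]
force: [5.1, -1.8, -1.8]
finger_gap: 0.13
gripper_force: 38.9
```

Call:
{"fn": "arm_command", "kwargs": {
  "targets": [
    {"linear":[0,0,-0.005],"delta_rot":[0,0,0],"claw":-1},
    {"linear":[0,0,-0.015],"delta_rot":[0,0,0],"claw":-1},
    {"linear":[0,0,-0.03],"delta_rot":[0,0,0],"claw":-1},
    {"linear":[0,0,-0.05],"delta_rot":[0,0,0],"claw":-1},
    {"linear":[0,0,-0.08],"delta_rot":[0,0,0],"claw":-1},
    {"linear":[0,0,-0.11],"delta_rot":[0,0,0],"claw":-1},
    {"linear":[0,0,-0.14],"delta_rot":[0,0,0],"claw":-1},
    {"linear":[0,0,-0.17],"delta_rot":[0,0,0],"claw":-1},
    {"linear":[0,0,-0.2],"delta_rot":[0,0,0],"claw":-1},
    {"linear":[0,0,-0.22],"delta_rot":[0,0,0],"claw":-1}
  ]
}}

```text
t: 5.15
tcp_pos: [0.5423, -0.3048, 0.2682]
eef_rot: [0.823, 0.568, 0.0, 0.0]
force: [0.8, 0.1, -1.3]
finger_gap: 0.133
gripper_force: 39.3
```

Call:
{"fn": "arm_command", "kwargs": {
  "targets": [
    {"linear":[0,0,-0.02],"delta_rot":[0,0,0],"claw":-1},
    {"linear":[0,0,-0.05],"delta_rot":[0,0,0],"claw":-1},
    {"linear":[0,0,-0.08],"delta_rot":[0,0,0],"claw":-1},
    {"linear":[0,0,-0.11],"delta_rot":[0,0,0],"claw":-1},
    {"linear":[0,0,-0.13],"delta_rot":[0,0,0],"claw":-1},
    {"linear":[0,0,-0.15],"delta_rot":[0,0,0],"claw":-1},
    {"linear":[0,0,-0.16],"delta_rot":[0,0,0],"claw":-1},
    {"linear":[0,0,-0.16],"delta_rot":[0,0,0],"claw":-1},
    {"linear":[0,0,-0.16],"delta_rot":[0,0,0],"claw":-1},
    {"linear":[0,0,-0.16],"delta_rot":[0,0,0],"claw":-1}
  ]
}}

```text
t: 6.15
tcp_pos: [0.5421, -0.3047, 0.3467]
eef_rot: [0.823, 0.568, -0.0, -0.0]
force: [0.0, 0.5, -1.1]
finger_gap: 0.135
gripper_force: 39.4
```

```bash
python3 - <<'E'
from h import *
from bench import state,cams
s=state();print(s["t"],s["tcp_pos"],s["eef_rot"],np.round(s["q"],3),s["force"],s["finger_gap"])
for n in("scene","side"):
    p,d=cams.camera(n);i=cams.camera_info(n);np.savez(n+"1.npz",p=p,d=d,**i);cv2.imwrite(f"pics/{n}1.png",p[...,::-1])
    X=cloud(n+"1.npz")[0]
    T=(X-s["tcp_pos"])@Ro.from_quat(s["eef_rot"]).as_matrix()  # tool coords
    k=(abs(T[:,1])<.025)&(abs(T[:,0])<.08)&(T[:,2]>-.04)&(T[:,2]<.16);Q=T[k]
    print(n,k.sum(),np.percentile(Q,[.5,99.5],axis=0).round(4).tolist())
    f=Q[(Q[:,2]>.04)&(Q[:,2]<.13)&(abs(Q[:,0])<.055)]
    print("face y med",np.median(f[:,1]),"slopes x,z",np.linalg.lstsq(np.c_[f[:,[0,2]],np.ones(len(f))],f[:,1],rcond=None)[0])
    lo=Q[(abs(Q[:,1])<.012)]
    # tilt in the panel plane: image of x edges along z
    for z in(.03,.06,.09,.12):
        m=lo[abs(lo[:,2]-z)<.01];print(z,np.percentile(m[:,0],[1,99]).round(4))
    for x in(-.05,-.025,0.03,.05):
        m=lo[abs(lo[:,0]-x)<.008];print(x,np.percentile(m[:,2],[1,99]).round(4))
E
```

```text
6.15 [ 0.54214348 -0.30468545  0.34674687] [ 8.22976184e-01  5.68075723e-01 -1.33422809e-04 -3.93962831e-04] [-0.643  0.443  0.481  1.609 -0.     1.29 ] [ 0.01510716  0.51257176 -1.08348675] 0.1350018609844722
scene 5445 [[-0.0639, -0.0175, -0.0375], [0.0559, 0.0197, 0.1428]]
face y med 0.005910921936236999 slopes x,z [-0.0181973   0.00376887  0.00535767]
0.03 [-0.0623  0.0557]
0.06 [-0.0638  0.0555]
0.09 [-0.0636  0.0554]
0.12 [-0.062   0.0557]
-0.05 [-0.0059  0.1421]
-0.025 [-0.0041  0.1424]
0.03 [-0.0252  0.1418]
0.05 [-0.025   0.1415]
side 2009 [[-0.0632, -0.0221, -0.0292], [0.0564, 0.0138, 0.1439]]
face y med -0.0076931273088482015 slopes x,z [ 0.03627134  0.00657956 -0.00780791]
0.03 [-0.0619  0.0554]
0.06 [-0.0615  0.0558]
0.09 [-0.0627  0.056 ]
0.12 [-0.0628  0.0561]
-0.05 [0.0008 0.1414]
-0.025 [0.027  0.1428]
0.03 [-0.0249  0.1415]
0.05 [-0.0246  0.1423]
```

View pics/scene1.png

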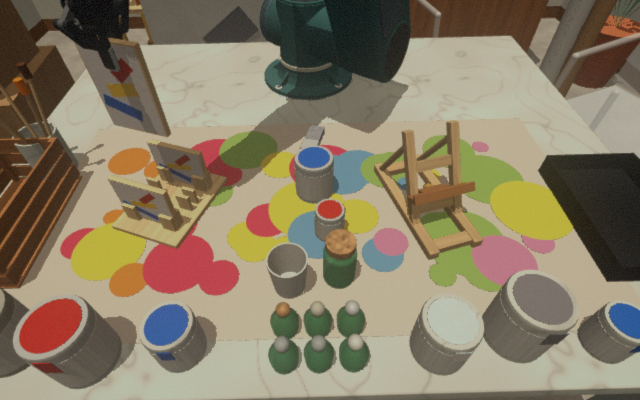

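```bash
python3 - <<'E'
from h import *
from bench import state
s=state();P=15.8
R=frame(np.radians(P));T=rot(P,30)
def tcp(da,du): return R.T@np.array([.5992+da,.0795,-.2527+du])-T@np.array([-.0035,0,.145])
for n,(a,u) in dict(final=(0,0),low=(.003,.03),hi=(.02,.13)).items(): print(n,tcp(a,u).round(4),"B",(R.T@np.array([.5992+a,.0795,-.2527+u])).round(3))
hi=tcp(.02,.13); mid=np.array([.53,-.04,.38]); c=np.array([.5421,-.3047,.3467]);M=rot(-2)
print(T.round(3).tolist());delta(s,mid,M,rot(-21),c);delta(s,hi,T,M,mid)
E
```

```text
final [0.5285 0.2358 0.2063] B [0.599 0.252 0.081]
low [0.5166 0.2324 0.2338] B [0.587 0.249 0.108]
hi [0.4827 0.2228 0.3289] B [0.553 0.239 0.203]
[[-0.272, 0.833, 0.481], [0.962, 0.236, 0.136], [0.0, 0.5, -0.866]]
lin [0.4856, -0.2123, -0.0666] rot [0.0, 0.0, -0.2111]
lin [0.522, -0.113, 0.1022] rot [-0.3306, 0.0518, -0.1932]
```

Call:
{"fn": "arm_command", "kwargs": {
  "targets": [
    {"linear":[0.02,-0.01,-0.005],"delta_rot":[0,0,-0.01],"claw":-1},
    {"linear":[0.06,-0.03,-0.015],"delta_rot":[0,0,-0.03],"claw":-1},
    {"linear":[0.12,-0.053,-0.03],"delta_rot":[0,0,-0.05],"claw":-1},
    {"linear":[0.18,-0.08,-0.04],"delta_rot":[0,0,-0.08],"claw":-1},
    {"linear":[0.24,-0.105,-0.05],"delta_rot":[0,0,-0.1],"claw":-1},
    {"linear":[0.3,-0.13,-0.06],"delta_rot":[0,0,-0.13],"claw":-1},
    {"linear":[0.36,-0.16,-0.066],"delta_rot":[0,0,-0.16],"claw":-1},
    {"linear":[0.42,-0.184,-0.066],"delta_rot":[0,0,-0.18],"claw":-1},
    {"linear":[0.46,-0.2,-0.066],"delta_rot":[0,0,-0.2],"claw":-1},
    {"linear":[0.486,-0.212,-0.066],"delta_rot":[0,0,-0.211],"claw":-1}
  ]
}}

```text
t: 7.25
tcp_pos: [0.5283, -0.0371, 0.3811]
eef_rot: [0.716, 0.698, 0.0, 0.0]
force: [0.6, 0.1, -2.5]
finger_gap: 0.134
gripper_force: 39.3
```

Call:
{"fn": "arm_command", "kwargs": {
  "targets": [
    {"linear":[0.03,-0.007,0],"delta_rot":[-0.02,0.003,-0.01],"claw":-1},
    {"linear":[0.08,-0.018,0],"delta_rot":[-0.05,0.008,-0.03],"claw":-1},
    {"linear":[0.14,-0.03,0.01],"delta_rot":[-0.09,0.014,-0.05],"claw":-1},
    {"linear":[0.2,-0.043,0.02],"delta_rot":[-0.13,0.02,-0.075],"claw":-1},
    {"linear":[0.27,-0.058,0.03],"delta_rot":[-0.17,0.027,-0.1],"claw":-1},
    {"linear":[0.34,-0.074,0.045],"delta_rot":[-0.215,0.034,-0.126],"claw":-1},
    {"linear":[0.41,-0.089,0.06],"delta_rot":[-0.26,0.041,-0.152],"claw":-1},
    {"linear":[0.47,-0.102,0.08],"delta_rot":[-0.3,0.047,-0.175],"claw":-1},
    {"linear":[0.51,-0.11,0.095],"delta_rot":[-0.322,0.05,-0.188],"claw":-1},
    {"linear":[0.522,-0.113,0.102],"delta_rot":[-0.3306,0.0518,-0.1932],"claw":-1}
  ]
}}

```text
t: 8.25
tcp_pos: [0.4787, 0.2242, 0.3286]
eef_rot: [0.58, 0.773, 0.207, 0.155]
force: [-0.3, -1.0, -0.6]
finger_gap: 0.135
gripper_force: 39.5
```

```bash
cat > chk.py <<'E'
import sys
from h import *
from bench import state,cams
tag=sys.argv[1]
s=state();print(s["t"],s["tcp_pos"].round(4) if hasattr(s["tcp_pos"],"round") else s["tcp_pos"],np.round(s["q"],3),np.round(s["force"],1),s["finger_gap"])
R=Ro.from_quat(s["eef_rot"]).as_matrix();W=rot(15.8,30)
print("rot err",np.degrees(Ro.from_matrix(R.T@W).as_rotvec()).round(2))
for n in("scene","side"):
    p,d=cams.camera(n);i=cams.camera_info(n);np.savez(n+tag+".npz",p=p,d=d,**i);cv2.imwrite(f"pics/{n}{tag}.png",p[...,::-1])
    X=cloud(n+tag+".npz")[0];T=(X-s["tcp_pos"])@R
    Q=T[(abs(T[:,1])<.012)&(abs(T[:,0])<.08)&(T[:,2]>.03)&(T[:,2]<.16)]
    f=Q[(Q[:,2]<.13)&(abs(Q[:,0])<.055)&(Q[:,1]*(1 if n=="scene" else 1)>0)]
    print(n,len(Q),np.percentile(Q,[.5,99.5],axis=0).round(4).tolist())
    if len(f)>50:print("face y",np.median(f[:,1]),"slopes x,z",np.linalg.lstsq(np.c_[f[:,[0,2]],np.ones(len(f))],f[:,1],rcond=None)[0].round(4))
F=frame(np.radians(15.8));b=F@(s["tcp_pos"]+R@np.array([-.0035,0,.145]))
print("panel bottom rel rails (a,w,u above ledge)",(b-[.5932,.0795,-.2527]).round(4))
E
python3 chk.py 2
```

```text
8.25 [0.4787 0.2242 0.3286] [ 0.284 -0.081 -0.384  0.744 -0.     1.572] [-0.3 -1.  -0.6] 0.1345781380077585
rot err [ 0.02 -0.22  0.37]
scene 4158 [[-0.0653, -0.0034, 0.0305], [0.054, 0.0097, 0.1432]]
face y 0.006959369148377215 slopes x,z [0.0001 0.0026 0.0067]
side 3289 [[-0.0634, -0.0058, 0.0305], [0.0555, 0.0068, 0.1432]]
face y 0.005741243947514476 slopes x,z [-0.007   0.002   0.0055]
panel bottom rel rails (a,w,u above ledge) [0.023  0.003  0.1314]
```

View pics/side2.png

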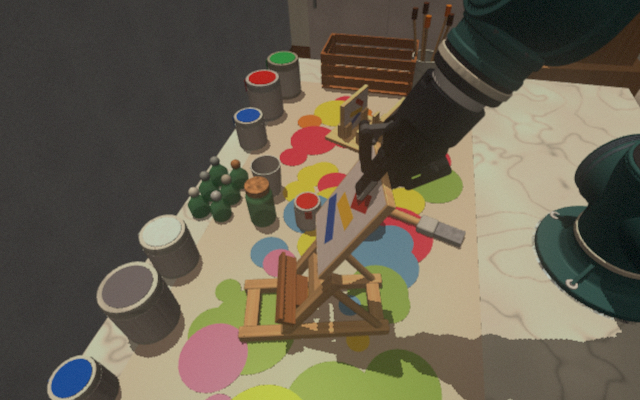

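Call:
{"fn": "arm_command", "kwargs": {
  "targets": [
    {"linear":[-0.002,-0.013,0.01],"delta_rot":[0,0,0.003],"claw":-1},
    {"linear":[-0.004,-0.026,0.03],"delta_rot":[0,0,0.003],"claw":-1},
    {"linear":[-0.004,-0.026,0.06],"delta_rot":[0,0,0.003],"claw":-1},
    {"linear":[-0.004,-0.026,0.09],"delta_rot":[0,0,0.003],"claw":-1},
    {"linear":[-0.004,-0.026,0.12],"delta_rot":[0,0,0.003],"claw":-1},
    {"linear":[-0.004,-0.026,0.15],"delta_rot":[0,0,0.003],"claw":-1},
    {"linear":[-0.004,-0.026,0.18],"delta_rot":[0,0,0.003],"claw":-1},
    {"linear":[-0.004,-0.026,0.2],"delta_rot":[0,0,0.003],"claw":-1},
    {"linear":[-0.004,-0.026,0.22],"delta_rot":[0,0,0.003],"claw":-1},
    {"linear":[-0.004,-0.026,0.225],"delta_rot":[0,0,0.003],"claw":-1}
  ]
}}

```text
t: 9.35
tcp_pos: [0.525, 0.2327, 0.2244]
eef_rot: [0.583, 0.77, 0.207, 0.155]
force: [-0.6, 0.0, -1.2]
finger_gap: 0.136
gripper_force: 39.4
```

```bash
python3 chk.py 3; python3 - <<'E'
from h import *
F=frame(np.radians(15.8))
for n in("scene","side"):
    Q=cloud(n+"3.npz")[0]@F.T-[.5932,.0795,-.2527]
    Q=Q[(abs(Q[:,1])<.07)&(abs(Q[:,0])<.04)&(Q[:,2]>-.01)&(Q[:,2]<.11)]
    f=Q[(Q[:,2]>.04)&(abs(Q[:,1])<.06)&(Q[:,0]>.005)];print(n,"front face a",np.median(f[:,0]),"w",np.percentile(Q[(Q[:,0]>.008)&(Q[:,2]>.04),1],[1,99]))
    for u in np.arange(-.006,.06,.006):
        m=abs(Q[:,2]-u)<.003;print(round(u,3),np.percentile(Q[m,0],[10,50,90]).round(4),m.sum())
i=cv2.imread("pics/side3.png")[190:360,220:420];cv2.imwrite("pics/c3.png",cv2.resize(i,None,fx=3,fy=3))
E
```

```text
9.35 [0.525  0.2327 0.2244] [ 0.274  0.058 -0.541  0.449  0.002  1.572] [-0.6  0.  -1.2] 0.1358087302634302
rot err [-0.07 -0.09 -0.12]
scene 3544 [[-0.0652, -0.0107, 0.0307], [0.054, 0.0096, 0.1572]]
face y 0.006880207939976057 slopes x,z [0.001  0.0019 0.0067]
side 2358 [[-0.0627, -0.0119, 0.0309], [0.0559, 0.0069, 0.1468]]
face y 0.005762924271892454 slopes x,z [-0.0051  0.0023  0.0055]
panel bottom rel rails (a,w,u above ledge) [ 0.0112 -0.0018  0.0178]
scene front face a 0.018160742130691854 w [-0.06345396  0.05476801]
-0.006 [0.0213 0.0328 0.0343] 207
0.0 [-0.0167  0.0047  0.0337] 438
0.006 [0.0002 0.032  0.034 ] 298
0.012 [-0.0097  0.0008  0.0027] 45
0.018 [0.0126 0.0173 0.0185] 57
0.024 [0.0161 0.0182 0.0193] 174
0.03 [0.0163 0.018  0.0197] 178
0.036 [0.0158 0.018  0.0196] 176
0.042 [0.0161 0.0178 0.0197] 190
0.048 [0.0163 0.0182 0.0195] 183
0.054 [0.0164 0.0181 0.0195] 182
side front face a 0.017016992891001337 w [-0.05996718  0.05725022]
-0.006 [0.0027 0.0315 0.0323] 129
0.0 [0.0072 0.0153 0.0315] 686
0.006 [0.0258 0.0293 0.0319] 304
0.012 [-0.0138 -0.002   0.0292] 27
0.018 [-0.0129 -0.0003  0.0169] 45
0.024 [-0.005   0.0168  0.0175] 121
0.03 [-0.0032  0.0169  0.0176] 125
0.036 [-0.0044  0.0168  0.0175] 129
0.042 [-0.0066  0.0168  0.0176] 132
0.048 [-0.004   0.0167  0.0177] 134
0.054 [-0.0045  0.017   0.0176] 144
```

View pics/c3.png

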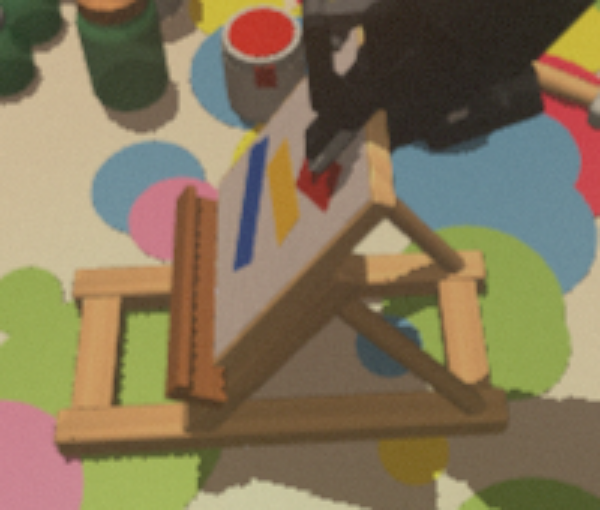

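The panel is inside the lip, about 18 mm above the ledge and 5 mm off the rails. I'll correct the centring and lower it.

Call:
{"fn": "arm_command", "kwargs": {
  "targets": [
    {"linear":[0.002,-0.002,0.002],"delta_rot":[0,0,0],"claw":-1},
    {"linear":[0.004,-0.004,0.005],"delta_rot":[0,0,0],"claw":-1},
    {"linear":[0.006,-0.006,0.01],"delta_rot":[0,0,0],"claw":-1},
    {"linear":[0.006,-0.008,0.014],"delta_rot":[0,0,0],"claw":-1},
    {"linear":[0.006,-0.008,0.018],"delta_rot":[0,0,0],"claw":-1},
    {"linear":[0.006,-0.008,0.022],"delta_rot":[0,0,0],"claw":-1},
    {"linear":[0.006,-0.008,0.026],"delta_rot":[0,0,0],"claw":-1},
    {"linear":[0.006,-0.008,0.028],"delta_rot":[0,0,0],"claw":-1},
    {"linear":[0.006,-0.008,0.028],"delta_rot":[0,0,0],"claw":-1},
    {"linear":[0.006,-0.008,0.028],"delta_rot":[0,0,0],"claw":-1}
  ]
}}

```text
t: 10.45
tcp_pos: [0.5273, 0.237, 0.2113]
eef_rot: [0.583, 0.77, 0.207, 0.155]
force: [0.0, 0.4, -1.6]
finger_gap: 0.134
gripper_force: 39.4
```

```bash
python3 chk.py 4; python3 - <<'E'
from h import *
F=frame(np.radians(15.8))
for n in("scene","side"):
    Q=cloud(n+"4.npz")[0]@F.T-[.5932,.0795,-.2527]
    Q=Q[(abs(Q[:,1])<.07)&(abs(Q[:,0])<.04)&(Q[:,2]>.03)&(Q[:,2]<.11)]
    f=Q[(abs(Q[:,1])<.06)&(Q[:,0]>.005)];print(n,"face a",np.median(f[:,0]),"w",np.percentile(Q[(Q[:,0]>.008),1],[1,99]))
E
```

```text
10.45 [0.5273 0.237  0.2113] [ 2.820e-01  7.600e-02 -5.620e-01  4.100e-01 -1.000e-03  1.578e+00] [ 0.   0.4 -1.6] 0.1338384914042321
rot err [-0.   -0.11 -0.08]
scene 3512 [[-0.0691, -0.0102, 0.0305], [0.0544, 0.0097, 0.1517]]
face y 0.006866121737608613 slopes x,z [-0.0002  0.0036  0.0066]
side 2651 [[-0.0643, -0.0116, 0.0306], [0.0599, 0.0116, 0.1561]]
face y 0.005759882338551187 slopes x,z [-0.0047  0.0018  0.0056]
panel bottom rel rails (a,w,u above ledge) [0.0077 0.0018 0.0047]
scene face a 0.014528524653643515 w [-0.0594795   0.05847227]
side face a 0.0134858774269081 w [-0.0574121  0.0605798]
```

Call:
{"fn": "arm_command", "kwargs": {
  "targets": [
    {"linear":[0,-0.001,0.001],"delta_rot":[0,0,0],"claw":-1},
    {"linear":[0,-0.002,0.002],"delta_rot":[0,0,0],"claw":-1},
    {"linear":[0,-0.002,0.003],"delta_rot":[0,0,0],"claw":-1},
    {"linear":[0,-0.002,0.004],"delta_rot":[0,0,0],"claw":-1},
    {"linear":[0,-0.002,0.005],"delta_rot":[0,0,0],"claw":-1},
    {"linear":[0,-0.002,0.006],"delta_rot":[0,0,0],"claw":-1},
    {"linear":[0,-0.002,0.007],"delta_rot":[0,0,0],"claw":-1},
    {"linear":[0,-0.002,0.008],"delta_rot":[0,0,0],"claw":-1},
    {"linear":[0,-0.002,0.008],"delta_rot":[0,0,0],"claw":-1},
    {"linear":[0,-0.002,0.008],"delta_rot":[0,0,0],"claw":-1}
  ]
}}

```text
t: 11.55
tcp_pos: [0.5286, 0.2374, 0.2075]
eef_rot: [0.583, 0.77, 0.207, 0.155]
force: [4.4, 1.5, -0.3]
finger_gap: 0.133
gripper_force: 39.2
```

Call:
{"fn": "arm_command", "kwargs": {
  "targets": [
    {"linear":[0,0.001,0],"delta_rot":[0,0,0],"claw":-1},
    {"linear":[0,0.001,0.0005],"delta_rot":[0,0,0],"claw":-1},
    {"linear":[0,0.001,0.001],"delta_rot":[0,0,0],"claw":-1},
    {"linear":[0,0.001,0.0015],"delta_rot":[0,0,0],"claw":-1},
    {"linear":[0,0.001,0.002],"delta_rot":[0,0,0],"claw":-1},
    {"linear":[0,0.001,0.002],"delta_rot":[0,0,0],"claw":-1},
    {"linear":[0,0.001,0.002],"delta_rot":[0,0,0],"claw":-1},
    {"linear":[0,0.001,0.002],"delta_rot":[0,0,0],"claw":-1},
    {"linear":[0,0.001,0.002],"delta_rot":[0,0,0],"claw":-1},
    {"linear":[0,0.001,0.002],"delta_rot":[0,0,0],"claw":-1}
  ]
}}

```text
t: 12.55
tcp_pos: [0.5292, 0.2376, 0.2065]
eef_rot: [0.583, 0.77, 0.207, 0.155]
force: [2.3, 0.7, -1.5]
finger_gap: 0.137
gripper_force: 39.5
```

Call:
{"fn": "arm_command", "kwargs": {
  "targets": [
    {"linear":[0,0,0.0005],"delta_rot":[0,0,0],"claw":-1},
    {"linear":[0,0,0.001],"delta_rot":[0,0,0],"claw":-1},
    {"linear":[0,0,0.0015],"delta_rot":[0,0,0],"claw":-1},
    {"linear":[0,0,0.002],"delta_rot":[0,0,0],"claw":-1},
    {"linear":[0,0,0.0025],"delta_rot":[0,0,0],"claw":-1},
    {"linear":[0,0,0.003],"delta_rot":[0,0,0],"claw":-1},
    {"linear":[0,0,0.003],"delta_rot":[0,0,0],"claw":-1},
    {"linear":[0,0,0.003],"delta_rot":[0,0,0],"claw":-1},
    {"linear":[0,0,0.003],"delta_rot":[0,0,0],"claw":-1},
    {"linear":[0,0,0.003],"delta_rot":[0,0,0],"claw":-1}
  ]
}}

```text
t: 13.55
tcp_pos: [0.5299, 0.2379, 0.2062]
eef_rot: [0.583, 0.77, 0.208, 0.155]
force: [-9.5, -1.6, 12.6]
finger_gap: 0.133
gripper_force: 42.2
```

```bash
python3 chk.py 5; python3 - <<'E'
from h import *
F=frame(np.radians(15.8))
for n in("scene","side"):
    Q=cloud(n+"5.npz")[0]@F.T-[.5932,.0795,-.2527]
    L=Q[(abs(Q[:,1])<.06)&(Q[:,0]>.026)&(Q[:,0]<.034)&(Q[:,2]>-.015)&(Q[:,2]<.02)];print(n,"lip top",np.percentile(L[:,2],95))
    Q=Q[(abs(Q[:,1])<.07)&(abs(Q[:,0])<.04)&(Q[:,2]>.03)&(Q[:,2]<.16)]
    f=Q[(abs(Q[:,1])<.06)&(Q[:,0]>.005)&(Q[:,2]<.11)];print("face a",np.median(f[:,0]),"w",np.percentile(Q[(Q[:,0]>.008),1],[1,99]))
E
```

```text
13.55 [0.5299 0.2379 0.2062] [ 2.820e-01  8.400e-02 -5.680e-01  3.940e-01 -1.000e-03  1.578e+00] [-9.5 -1.6 12.6] 0.1325151167365238
rot err [ 0.06 -0.12 -0.07]
scene 3342 [[-0.0691, -0.0063, 0.0306], [0.0542, 0.0092, 0.1467]]
face y 0.006573439626945003 slopes x,z [-0.0014 -0.0006  0.0066]
side 2521 [[-0.0641, -0.0116, 0.0305], [0.06, 0.0116, 0.1512]]
face y 0.0054006387072327465 slopes x,z [-0.0058 -0.0006  0.0054]
panel bottom rel rails (a,w,u above ledge) [ 0.0077  0.0019 -0.0011]
scene lip top 0.007947454732732968
face a 0.014118905431186157 w [-0.05976467  0.05843795]
side lip top 0.008107617969660072
face a 0.012978189674431595 w [-0.05620647  0.06061418]
```

The panel is on the ledge with about 17 N. I'll ease that off and lay it back onto the rails.

Call:
{"fn": "arm_command", "kwargs": {
  "targets": [
    {"linear":[0,0,-0.001],"delta_rot":[0,0,0],"claw":-1},
    {"linear":[0,-0.001,-0.002],"delta_rot":[0,0,0],"claw":-1},
    {"linear":[0,-0.002,-0.002],"delta_rot":[0,0,0],"claw":-1},
    {"linear":[0,-0.002,-0.002],"delta_rot":[0,0,0],"claw":-1},
    {"linear":[0,-0.002,-0.002],"delta_rot":[0,0,0],"claw":-1},
    {"linear":[0,-0.002,-0.002],"delta_rot":[0,0,0],"claw":-1},
    {"linear":[0,-0.002,-0.002],"delta_rot":[0,0,0],"claw":-1},
    {"linear":[0,-0.002,-0.002],"delta_rot":[0,0,0],"claw":-1},
    {"linear":[0,-0.002,-0.002],"delta_rot":[0,0,0],"claw":-1},
    {"linear":[0,-0.002,-0.002],"delta_rot":[0,0,0],"claw":-1}
  ]
}}

```text
t: 14.65
tcp_pos: [0.5293, 0.2376, 0.2062]
eef_rot: [0.583, 0.77, 0.208, 0.156]
force: [5.2, 1.8, 1.4]
finger_gap: 0.139
gripper_force: 39.6
```

Call:
{"fn": "arm_command", "kwargs": {
  "targets": [
    {"linear":[0,0.0005,0.0005],"delta_rot":[0,0,0],"claw":-1},
    {"linear":[0,0.001,0.001],"delta_rot":[0,0,0],"claw":-1},
    {"linear":[0,0.001,0.001],"delta_rot":[0,0,0],"claw":-1},
    {"linear":[0,0.001,0.001],"delta_rot":[0,0,0],"claw":-1},
    {"linear":[0,0.001,0.001],"delta_rot":[0,0,0],"claw":-1},
    {"linear":[0,0.001,0.001],"delta_rot":[0,0,0],"claw":-1},
    {"linear":[0,0.001,0.001],"delta_rot":[0,0,0],"claw":-1},
    {"linear":[0,0.001,0.001],"delta_rot":[0,0,0],"claw":-1},
    {"linear":[0,0.001,0.001],"delta_rot":[0,0,0],"claw":-1},
    {"linear":[0,0.001,0.001],"delta_rot":[0,0,0],"claw":-1}
  ]
}}

```text
t: 15.65
tcp_pos: [0.5295, 0.2377, 0.206]
eef_rot: [0.583, 0.77, 0.207, 0.155]
force: [-0.5, -0.9, 7.5]
finger_gap: 0.133
gripper_force: 40.6
```

Call:
{"fn": "arm_command", "kwargs": {
  "targets": [
    {"linear":[0,0,0],"delta_rot":[0,0,0],"claw":-0.7},
    {"linear":[0,0,0],"delta_rot":[0,0,0],"claw":-0.66},
    {"linear":[0,0,0],"delta_rot":[0,0,0],"claw":-0.6},
    {"linear":[0,0,0],"delta_rot":[0,0,0],"claw":-0.5},
    {"linear":[0,0,0],"delta_rot":[0,0,0],"claw":-0.4},
    {"linear":[0,0,0],"delta_rot":[0,0,0],"claw":-0.3},
    {"linear":[0,0,0],"delta_rot":[0,0,0],"claw":-0.2},
    {"linear":[0,0,0],"delta_rot":[0,0,0],"claw":-0.1},
    {"linear":[0,0,0],"delta_rot":[0,0,0],"claw":-0.1},
    {"linear":[0,0,0],"delta_rot":[0,0,0],"claw":-0.1}
  ],
  "force": 20
}}

```text
t: 16.65
tcp_pos: [0.5293, 0.2376, 0.2055]
eef_rot: [0.583, 0.77, 0.207, 0.155]
force: [0.2, 0.7, -0.6]
finger_gap: 0.451
gripper_force: 0.0
```

```bash
python3 chk.py 6; python3 - <<'E'
import cv2
i=cv2.imread("pics/side6.png")[150:360,220:460];cv2.imwrite("pics/c6.png",cv2.resize(i,None,fx=2.5,fy=2.5))
E
```

```text
16.65 [0.5293 0.2376 0.2055] [ 2.820e-01  8.400e-02 -5.690e-01  3.930e-01 -1.000e-03  1.578e+00] [ 0.2  0.7 -0.6] 0.45141891843594745
rot err [-0.   -0.11 -0.08]
scene 3343 [[-0.069, -0.0108, 0.0306], [0.0543, 0.0101, 0.1466]]
face y 0.007302144660541848 slopes x,z [-0.0008  0.0034  0.007 ]
side 2331 [[-0.0643, -0.0115, 0.0308], [0.0603, 0.0116, 0.1512]]
face y 0.006162490718157956 slopes x,z [-0.0093  0.0003  0.0061]
panel bottom rel rails (a,w,u above ledge) [ 0.0067  0.0018 -0.0013]
```

View pics/c6.png

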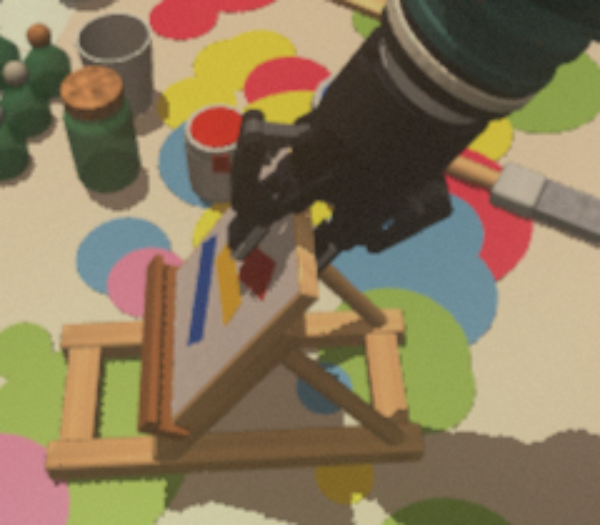

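The panel rests on the ledge and against the rails, and the fingers are open and clear on both sides. Now I'll withdraw straight back along the tool axis.

Call:
{"fn": "arm_command", "kwargs": {
  "targets": [
    {"linear":[0,0,-0.01],"delta_rot":[0,0,0],"claw":-0.1},
    {"linear":[0,0,-0.03],"delta_rot":[0,0,0],"claw":-0.1},
    {"linear":[0,0,-0.06],"delta_rot":[0,0,0],"claw":-0.1},
    {"linear":[0,0,-0.09],"delta_rot":[0,0,0],"claw":-0.1},
    {"linear":[0,0,-0.13],"delta_rot":[0,0,0],"claw":-0.1},
    {"linear":[0,0,-0.17],"delta_rot":[0,0,0],"claw":-0.1},
    {"linear":[0,0,-0.2],"delta_rot":[0,0,0],"claw":-0.1},
    {"linear":[0,0,-0.22],"delta_rot":[0,0,0],"claw":-0.1},
    {"linear":[0,0,-0.22],"delta_rot":[0,0,0],"claw":-0.1},
    {"linear":[0,0,-0.22],"delta_rot":[0,0,0],"claw":-0.1}
  ]
}}

```text
t: 17.75
tcp_pos: [0.4765, 0.2224, 0.3006]
eef_rot: [0.583, 0.77, 0.207, 0.155]
force: [0.2, 0.3, 0.5]
finger_gap: 0.45
gripper_force: 0.0
```

```bash
python3 - <<'E'
from h import *
from bench import state,cams,r
s=state();print(s["t"],s["tcp_pos"],s["force"],s["qd"])
F=frame(np.radians(15.8));ok=True
for n in("scene","side"):
    p,d=cams.camera(n);i=cams.camera_info(n);np.savez(n+"7.npz",p=p,d=d,**i);cv2.imwrite(f"pics/{n}7.png",p[...,::-1])
    Q=cloud(n+"7.npz")[0]@F.T-[.5932,.0795,-.2527]
    Q=Q[(abs(Q[:,1])<.08)&(abs(Q[:,0]-.01)<.013)&(Q[:,2]>.015)&(Q[:,2]<.2)]
    f=Q[(abs(Q[:,1])<.055)&(Q[:,0]>.006)];c=np.linalg.lstsq(np.c_[f[:,1:],np.ones(len(f))],f[:,0],rcond=None)[0]
    print(n,"face a",np.median(f[:,0]),"slopes",c.round(4),"w",np.percentile(Q[Q[:,0]>.008,1],[1,99]),"u top",np.percentile(Q[:,2],99.5))
E
```

```text
17.75 [0.47645937 0.22242817 0.30064892] [0.1809055  0.30243187 0.49599304] [-0.00019155  0.01397257 -0.00828424 -0.00142788 -0.00201621  0.00144759]
scene face a 0.0138339287790743 slopes [ 0.0017 -0.0057  0.0144] w [-0.05947564  0.05878064] u top 0.16998628807104554
side face a 0.01266142012278415 slopes [ 0.0017 -0.0116  0.0136] w [-0.05709121  0.06046562] u top 0.1701396368712851
```

View pics/scene7.png

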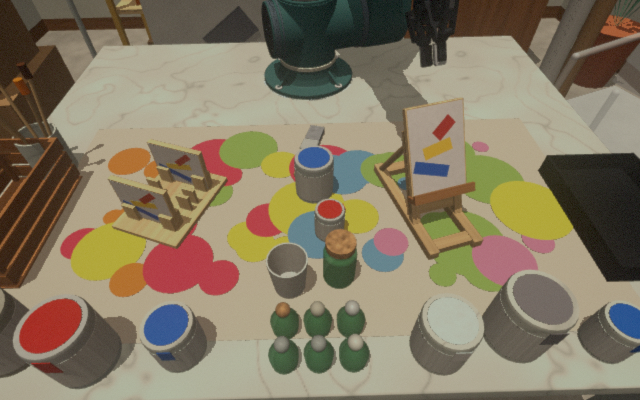

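The panel stands on the easel at scene (438,148), centred and flat against the rails. The arm is clear and nothing else has moved.

```bash
python3 -c "
from bench import r
print(r.hand_in())"
```

```text
the job is handed in; nothing more can be done
None
```

The tall panel stands upright on the easel's ledge, centred to about 1 mm and flat against both rails, released with the arm clear, and the job was handed in after about 18 s; the hand-in gave no verdict.

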